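# Shake the last slugs out of a decanting cup

## Robot

A 6-joint arm with a two-finger parallel gripper is mounted at the origin on the work surface; the furniture and walls round the work are solid. World frame = base frame: x ahead of the robot, y to its left, z up, the work surface at z = 0. Lengths are in m, angles in rad, forces in N, time in s.
With the tool pointing down it reaches from about 0.325 to 0.9 m from the base axis. Payload 6.1 kg.
Tool frame: the origin (TCP) lies at the very end of the fingers, on their centre line; the grasp point (between the pads) lies 19 mm behind it; z points along the fingers, y is the line along which they close (so a half turn about z gives the same grasp; the last joint's range is limited). The gripper opens to 85 mm and grips with 20 to 120 N. Pads are 22 mm wide; open, the fingers measure 114 mm over their backs; the gripper's body (76 mm by 85 mm) begins 54 mm behind the grasp point. The pads swing forward as they close: fully open they stand 13 mm farther back than shut.
Start: joints at [1.188, 0.22, 1.526, -0, 1.395, -0.126], TCP at [0.159, 0.604, 0.209] pointing down, gripper open.
Joint ranges: [-2.98, 2.98], [-0.91, 2.08], [0.09, 2.57], [-1.24, 4.39], [0.2, 2.65], [-2.68, 2.68]. Speed limits (rad/s): [2.57, 2.57, 3.01, 3.14, 3.14, 3.14].

## Interface

Orientations are given as a unit quaternion [x, y, z, w].
In Python, from plant import ctrl gives the robot as it stands.
- The arm moves only by the tool send_rows, never from a script. Its argument "motion" is a list of rows, each a list of 5 numbers: the shift along the tool's x, y, z in m, then the turn about the tool's z in rad, then the finger opening in m, from 0 to 0.0854. In form: [[tx, ty, tz, turn, claw], ...]. A call has 1 to 10 rows; each row is the pose to reach, as a shift and turn from the pose commanded when the call began, along the tool's axes at that moment; what a row does not reach only later rows make up. A row lasts 1/8 s, in which the tool goes at most 62.5 mm and 10.7 degrees, less where a joint would pass 70% of its speed; a pose out of reach is approached as far as the arm can. A call with a gripper value outside its range is refused whole. The fingers move at their own pace and stop on an object; "squeeze" is the grip in N (left out, the last holds). Time passes only in rows, so rows that repeat a pose let the fingers close. It gives the time, the measured TCP pose, the force, the opening and the grip force at its end, in the units of the state.
- ctrl.get_state(): the state, without advancing time (a new reading comes with each control period).
- ctrl.get_image(name): name is "side" or "top"; returns (picture, depth): 400x640x3 uint8, red, green, blue; 400x640 float32, m along the optical axis (not along the pixel's ray), 0 where there is no reading.
- ctrl.camera_params(name): a dict with "K" (3x3 intrinsics, pixels), "pose" (4x4, takes a point from camera to world coordinates). Camera axes: x right, y up, looking along -z (the intrinsics and any distortion apply to the point x, -y, -z); pixel columns grow to the right and rows downward; lengths in m; the calibration is good to about 2 mm. A picture is of the moment at which its call begins. camera_params takes no time and is no camera call.
- ctrl.finish_job(): hands the job in; it is judged then, once.
The state is a dict: "t": time; "joint_positions": joint angles; "dq": joint speeds; "joint_efforts": joint torques, N m; "tool_pos": TCP position; "orientation": TCP orientation; "force": force on the tool from outside, world axes, zero at the start; "moment": the same for the moment, N m; "opening": opening from 0.0 (shut) to 1.0 (fully open); "finger_force": force on a finger pad.
Only numpy, scipy, OpenCV 4.12 (cv2) and the standard library are available. Lean on these libraries where they do the work, as an engineer would, in place of code of your own. Each camera call takes 0.05 s, during which the arm holds its last target. There are 200 camera calls.

## Task

The orange decanting cup stands upside down with two brass slugs still caught inside on its half-guard. Lift it, carry it over the aluminium tray still mouth down and level, and shake it there until you feel by its weight that both slugs have dropped out into the tray. Then stand the empty cup mouth down on the mat or bare table, clear of the tray; leave the green cup where it is.

Things in the scene. Friction and masses are not known exactly. Their poses are not given: they have to be found in the camera images.
- cup_center (a point): centre of the orange plastic cup, 45 mm above its rim; it stands upside down, mouth down, z up. Rectangular, 92 mm along its x, 56 along its y, 90 high, walls 3, about 0.16 kg empty. Grip the flat sides across the 56 mm, high up. Flush with the rim a 3 mm guard plate closes the mouth from the -x wall to x = +3 mm; the other 40 mm, to the +x wall, is open
- tray: open aluminium tray, fixed on a 3 mm cork mat, 170 mm along its x, 220 mm along its y, walls 30 mm high and 3 mm thick; origin at the centre of its underside, on the mat
- slug_a_center (a point): centre of one brass slug, a short cylinder 22 mm across, 22 high, about 0.07 kg (0.7 N). It lies hidden in the orange cup on the guard, at cup x -30 to -14 mm, y about +13 mm. It slides (friction about 0.25) when the cup is jerked along its x at over 3 m/s2 and drops once past the guard's edge: quick strokes of 50 to 60 mm to and fro do it; gentle moves do not
- slug_b_center (a point): centre of the other brass slug: same size, weight and behaviour, beside the first on the guard at cup y about -13 mm, cup x -30 to -14 mm. The two need not fall at the same shake
- green_cup_center (a point): centre, half-way up, of the green cup, same shape and size as the orange one, upside down and empty; a bystander that is not to be moved
Not all that is in view belongs to the job. Of the things that look like the part that bears cup_center, take the one that is farthest from the robot's base at the start.

How it is judged:
By the outcome, as a careful person would: the job done as asked, in the order asked, and still so for the second after the job is handed in, with the robot touching nothing.
It also fails if it takes over 58 s, if anything falls off the work surface, if the arm or the gripper's body presses on something with over 40 N, if the wrist force passes 120 N, or if a joint passes its speed limit or range.

## Working session

There is one attempt and no reset: what is moved stays moved. The work goes in short steps, Python scripts to look and compute and a tool call to move; the robot and the scene stay as the last step left them, time stands still between calls to the robot, and variables do not carry over. Pictures are saved under pics/ and viewed, at most 10 in all, crops included, and the job is handed in when it is done.

Besides the shell and the picture viewer there is one more tool, called after ">>>" as name(argument=value, ...) on one line, values as JSON. send_rows: Moves the arm, as the interface text tells. Its arguments: {"type":"object","properties":{"motion":{"type":"array","items":{"type":"array","items":{"type":"number"}}},"squeeze":{"type":"number"}},"required":["motion"]}

```bash
mkdir -p pics
python3 - <<'E'
from plant import ctrl
import cv2,numpy as np
s=ctrl.get_state();print({k:np.round(v,4) for k,v in s.items()})
for n in("side","top"):
    p,d=ctrl.get_image(n);cv2.imwrite(f"pics/{n}0.png",p[:,:,::-1]);np.save(f"pics/{n}0.npy",d)
    c=ctrl.camera_params(n);print(n,np.round(c["K"],1),np.round(c["pose"],3),[k for k in c])
E
```

```text
{'t': np.float64(0.0), 'joint_positions': array([ 1.1879,  0.2212,  1.5276, -0.    ,  1.3947, -0.1261]), 'dq': array([-0.0004, -0.002 , -0.0005,  0.0003, -0.0004, -0.0004]), 'joint_efforts': array([ 8.00000e-04, -4.96925e+01, -3.89379e+01, -1.00000e-04,
        1.14000e-02,  0.00000e+00]), 'tool_pos': array([0.1585, 0.6039, 0.2078]), 'orientation': array([ 1.280e-01,  9.918e-01, -9.000e-04, -2.000e-04]), 'force': array([-0.3698, -0.2767, -0.5323]), 'moment': array([0.0124, 0.0135, 0.0215]), 'finger_force': np.float64(0.0), 'opening': np.float64(0.9952)}
side [[418.6   0.  321.5]
 [  0.  418.6 206.9]
 [  0.    0.    1. ]] [[-0.999  0.002 -0.054  0.363]
 [-0.05  -0.396  0.917  0.946]
 [-0.02   0.918  0.395  0.395]
 [ 0.     0.     0.     1.   ]] ['K', 'pose']
top [[390.6   0.  318.3]
 [  0.  390.6 205. ]
 [  0.    0.    1. ]] [[-0.024  0.991 -0.129  0.305]
 [-1.    -0.026 -0.018  0.138]
 [-0.021  0.128  0.992  1.051]
 [ 0.     0.     0.     1.   ]] ['K', 'pose']
```

View pics/top0.png

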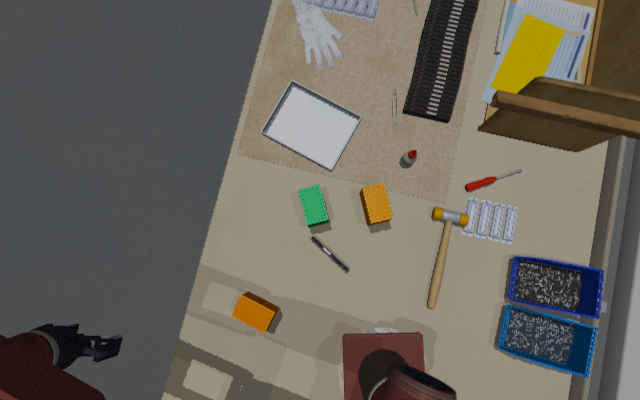

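View pics/side0.png

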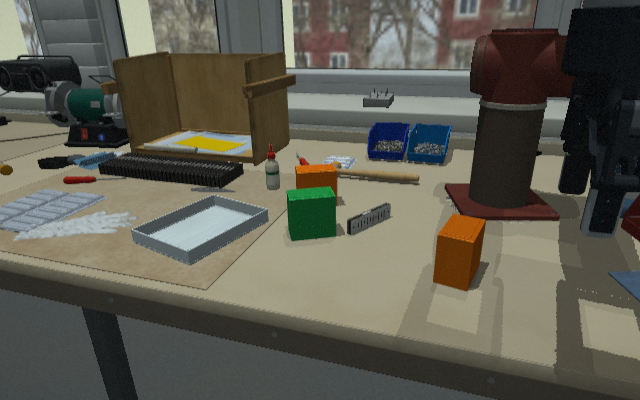

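The top view shows two orange cups, at (376,204) and (255,312), a green cup at (313,206), and the tray at (311,126). The base is at about (383,370). Next I measure them all and enlarge the orange candidates.

```bash
cat > h.py <<'E'
import cv2,numpy as np
from plant import ctrl
def grab(n):
    p,d=ctrl.get_image(n);return p,d
def ray(n,uv):
    c=ctrl.camera_params(n);K,P=c["K"],c["pose"]
    r=np.linalg.inv(K)@np.array([uv[0],uv[1],1.]);r=P[:3,:3]@(r*[1,-1,-1]);return P[:3,3],r
def onplane(n,uv,z):
    o,r=ray(n,uv);return o+r*(z-o[2])/r[2]
def cloud(n,d):
    c=ctrl.camera_params(n);K,P=c["K"],c["pose"]
    v,u=np.mgrid[:d.shape[0],:d.shape[1]]
    r=np.stack([(u-K[0,2])/K[0,0],-(v-K[1,2])/K[1,1],-np.ones_like(d)],-1)*d[...,None]
    return r@P[:3,:3].T+P[:3,3]
E
python3 - <<'E'
from h import *
p=cv2.imread("pics/top0.png");d=np.load("pics/top0.npy");W=cloud("top",d)
hsv=cv2.cvtColor(p,cv2.COLOR_BGR2HSV)
M={"orange":cv2.inRange(hsv,(8,180,120),(22,255,255)),"green":cv2.inRange(hsv,(50,120,60),(85,255,255))}
for k,m in M.items():
    for zt in (1,):
        m2=((m>0)&(W[...,2]>.08)&(W[...,2]<.105)).astype('u1')
        for c in cv2.findContours(m2,0,2)[0]:
            if cv2.contourArea(c)<300: continue
            pix=c[:,0,:].astype(float)
            mm=np.zeros_like(m2);cv2.drawContours(mm,[c],-1,1,-1)
            z=np.median(W[mm>0][:,2])
            pts=np.array([onplane("top",q,z)[:2] for q in pix],'f4')*1000
            r=cv2.minAreaRect(pts);b=cv2.boxPoints(r)
            e=b[1]-b[0];f=b[2]-b[1];l=e if np.linalg.norm(e)>np.linalg.norm(f) else f
            print(k,pix.mean(0),"z",z.round(4),"ctr",np.round(r[0]),"size",np.round(r[1]),"dist",np.hypot(*r[0]).round(),"long axis deg",np.degrees(np.arctan2(l[1],l[0])).round(1))
# tray rim corners at z=.033
for q in [(293,82),(361,120),(331,170),(263,133)]: print("tray",q,onplane("top",q,.033).round(3))
a=cv2.resize(p[175:235,340:410],None,fx=5,fy=5,interpolation=2);b=cv2.resize(p[282:342,220:290],None,fx=5,fy=5,interpolation=2)
cv2.imwrite("pics/crop1.png",np.hstack([a,b]))
# mat height, floor heights, tall stuff along the route
print("tray floor",W[126,311].round(3),"mat",W[175,400].round(3),"table",W[250,380].round(3),"knife",W[254,330].round(3),"bottle",W[152:165,402:416,2].max().round(3))
E
```

```text
orange [252.71134021 313.27835052] z 0.0901 ctr [171. 319.] size [91. 55.] dist 362.0 long axis deg 62.2
orange [375.02816901 204.90140845] z 0.0903 ctr [430.  11.] size [91. 54.] dist 430.0 long axis deg 11.3
green [313.36507937 205.06349206] z 0.0903 ctr [431. 169.] size [92. 55.] dist 462.0 long axis deg 13.8
tray (293, 82) [0.779 0.218 0.033]
tray (361, 120) [0.665 0.036 0.033]
tray (331, 170) [0.53  0.12  0.033]
tray (263, 133) [0.637 0.301 0.033]
tray floor [0.661 0.172 0.007] mat [ 0.517 -0.067  0.003] table [ 0.316 -0.005 -0.002] knife [0.308 0.129 0.033] bottle 0.122
```

View pics/crop1.png

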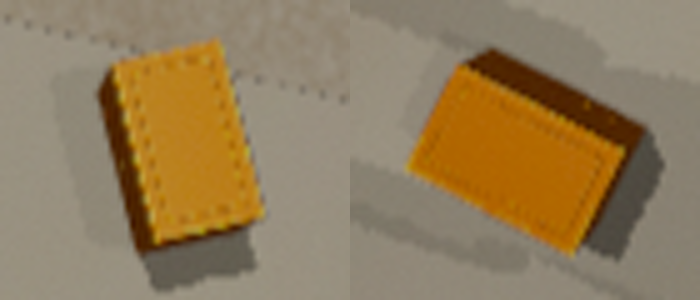

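Two orange cups fit the description: (376,204), 0.430 m from the base, and (255,312), 0.362 m away. The one at (376,204) is farther, so it is the one meant. The crop shows it on the left as a clean 91x54 mm top at z 0.090. Its centre is (0.430, 0.011) and its long axis lies at 11.3°. The tray is centred at about (0.653, 0.169) with its long axis at about 58°. I now move above the cup.

>>> send_rows(motion=[[-0.012,-0.015,0,-0.014,0.085],[-0.041,-0.05,0,-0.045,0.085],[-0.078,-0.096,0,-0.086,0.085],[-0.116,-0.141,0,-0.127,0.085],[-0.153,-0.187,0,-0.168,0.085],[-0.19,-0.232,0,-0.209,0.085],[-0.227,-0.277,0,-0.25,0.085],[-0.264,-0.323,0,-0.29,0.085],[-0.301,-0.368,0,-0.331,0.085],[-0.339,-0.414,0,-0.372,0.085]], squeeze=50)

```text
t: 1.35
tool_pos: [0.3818, 0.1162, 0.2089]
orientation: [-0.058, 0.998, 0.0, 0.0]
force: [1.2, 0.6, 0.4]
opening: 0.995
finger_force: 0.0
```

>>> send_rows(motion=[[-0.014,-0.044,0,-0.031,0.085],[-0.026,-0.08,0,-0.058,0.085],[-0.034,-0.104,0,-0.076,0.085],[-0.036,-0.1115,0.01,-0.081,0.085],[-0.036,-0.1115,0.04,-0.081,0.085],[-0.036,-0.1115,0.075,-0.081,0.085],[-0.036,-0.1115,0.09,-0.081,0.085],[-0.036,-0.1115,0.095,-0.081,0.085],[-0.036,-0.1115,0.095,-0.081,0.085]])

```text
t: 2.48
tool_pos: [0.4304, 0.0115, 0.1145]
orientation: [-0.098, 0.995, -0.0, 0.0]
force: [-0.9, 0.0, 0.9]
opening: 0.995
finger_force: 0.0
```

Run:
```python
from h import *
s=ctrl.get_state();q=s["orientation"];print(s["t"],s["tool_pos"],np.degrees(2*np.arctan2(q[1],q[0])),s["joint_positions"].round(2),s["force"])
a,_=grab("side");b,_=grab("top")
cv2.imwrite("pics/near.png",np.hstack([cv2.resize(a[90:250,220:420],(400,320)),cv2.resize(b[140:300,290:490],(400,320))])[:,:,::-1])
```

```text
2.475 [0.43043111 0.01154339 0.1144605 ] 191.26274439555488 [-0.16 -0.17  2.11  0.    1.2  -1.92] [-0.87990099  0.03240366  0.85081784]
```

View pics/near.png

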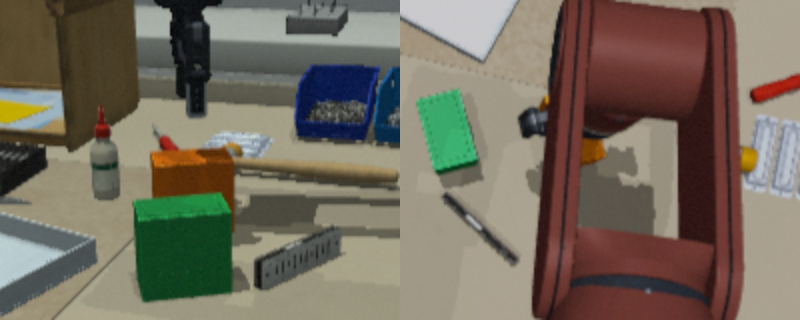

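The side crop shows the fingertips centred over the orange cup: tip at (196,110), cup spanning 152–233. Next I descend, grip and weigh.

>>> send_rows(motion=[[0,0,0.015,0,0.085],[0,0,0.035,0,0.085],[0,0,0.055,0,0.085],[0,0,0.066,0,0.085],[0,0,0.068,0,0.085],[0,0,0.068,0,0.07],[0,0,0.068,0,0.058],[0,0,0.068,0,0.045],[0,0,0.068,0,0.045],[0,0,0.068,0,0.045]], squeeze=50)

```text
t: 3.82
tool_pos: [0.4311, 0.0108, 0.0471]
orientation: [-0.098, 0.995, -0.001, 0.001]
force: [-1.1, -2.4, 4.4]
opening: 0.641
finger_force: 52.9
```

>>> send_rows(motion=[[0,0,0,0,0.045],[0,0,-0.003,0,0.045],[0,0,-0.01,0,0.045],[0,0,-0.02,0,0.045],[0,0,-0.032,0,0.045],[0,0,-0.044,0,0.045],[0,0,-0.054,0,0.045],[0,0,-0.06,0,0.045],[0,0,-0.062,0,0.045],[0,0,-0.062,0,0.045]])

```text
t: 5.08
tool_pos: [0.4299, 0.0114, 0.1078]
orientation: [-0.098, 0.995, 0.0, -0.0]
force: [0.3, 0.4, -2.6]
opening: 0.644
finger_force: 53.2
```

>>> send_rows(motion=[[0,0,0,0,0.045],[0,0,0,0,0.045]])

```text
t: 5.32
tool_pos: [0.4298, 0.0114, 0.1075]
orientation: [-0.098, 0.995, 0.0, -0.0]
force: [-0.5, -0.8, -3.0]
opening: 0.641
finger_force: 53.2
```

The weight is about 2.6–3.0 N, which fits the cup with both slugs. I carry it gently to the tray, turning it toward the tray's long axis.

>>> send_rows(motion=[[-0.003,0.001,0,-0.006,0.045],[-0.011,0.005,0,-0.024,0.045],[-0.023,0.01,0,-0.051,0.045],[-0.039,0.017,0,-0.086,0.045],[-0.058,0.026,0,-0.128,0.045],[-0.079,0.035,0,-0.174,0.045],[-0.1015,0.045,0,-0.224,0.045],[-0.125,0.056,0,-0.275,0.045],[-0.148,0.066,0,-0.326,0.045],[-0.171,0.076,0,-0.376,0.045]])

```text
t: 6.58
tool_pos: [0.5841, 0.1205, 0.1074]
orientation: [-0.284, 0.959, 0.0, -0.0]
force: [0.1, 0.1, -3.6]
opening: 0.643
finger_force: 53.2
```

>>> send_rows(motion=[[-0.023,0.001,0,-0.046,0.045],[-0.044,0.002,0,-0.088,0.045],[-0.061,0.003,0,-0.123,0.045],[-0.074,0.004,0.002,-0.15,0.045],[-0.083,0.004,0.005,-0.168,0.045],[-0.086,0.004,0.008,-0.174,0.045],[-0.086,0.004,0.01,-0.174,0.045],[-0.086,0.004,0.01,-0.174,0.045],[-0.086,0.004,0.01,-0.174,0.045],[-0.086,0.004,0.01,-0.174,0.045]])

```text
t: 7.82
tool_pos: [0.6531, 0.169, 0.0982]
orientation: [-0.364, 0.931, -0.0, 0.0]
force: [-0.8, 0.2, -3.5]
opening: 0.643
finger_force: 53.3
```

Run:
```python
from h import *
F=[]
for i in range(6):
    a,_=grab("side");F.append(ctrl.get_state()["force"][2])
s=ctrl.get_state();q=s["orientation"];print(s["t"],s["tool_pos"],np.degrees(2*np.arctan2(q[1],q[0])),s["joint_positions"].round(2),np.round(F,2),np.mean(F))
b,_=grab("top")
cv2.imwrite("pics/over.png",np.hstack([cv2.resize(a[90:270,100:340],(400,300)),cv2.resize(b[60:240,220:460],(400,300))])[:,:,::-1])
```

```text
8.125 [0.65311775 0.16913669 0.09797288] 222.75118230687008 [ 0.14  0.43  1.48  0.    1.23 -2.18] [-2.3  -2.67 -1.98 -2.15 -3.44 -2.82] -2.559968876554979
```

View pics/over.png

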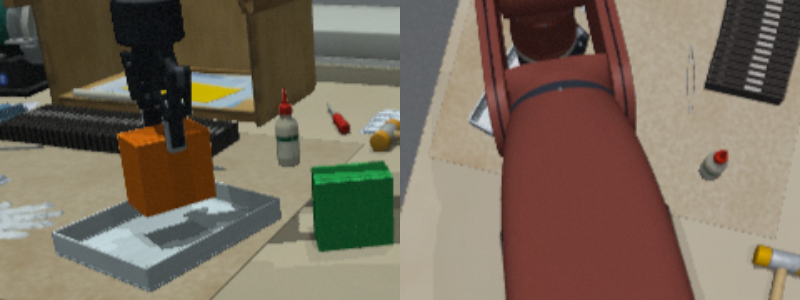

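The cup hangs level, mouth down, over the middle of the tray (side crop (168,170)). Now I shake it along its x.

>>> send_rows(motion=[[0.028,0,0,0,0.045],[-0.028,0,0,0,0.045],[0.028,0,0,0,0.045],[-0.028,0,0,0,0.045],[0.028,0,0,0,0.045],[-0.028,0,0,0,0.045],[0,0,0,0,0.045],[0,0,0,0,0.045],[0,0,0,0,0.045],[0,0,0,0,0.045]], squeeze=60)

```text
t: 9.43
tool_pos: [0.654, 0.1695, 0.0993]
orientation: [-0.365, 0.931, -0.0, 0.001]
force: [0.1, 0.3, -1.3]
opening: 0.639
finger_force: 67.8
```

```bash
cat > w.py <<'E'
from h import *
import sys
F=[]
for i in range(10):
    a,_=grab("side");F.append(ctrl.get_state()["force"][2])
s=ctrl.get_state();q=s["orientation"];print(s["t"],s["tool_pos"].round(4),q.round(3),np.degrees(2*np.arctan2(q[1],q[0])),s["opening"],"Fz",np.mean(F).round(2),"+-",(np.std(F)/3).round(2))
cv2.imwrite(f"pics/{sys.argv[1]}.png",cv2.resize(a[90:270,100:340],(640,480))[:,:,::-1])
E
python3 w.py sh1
```

```text
9.925 [0.6531 0.1692 0.0978] [-0.365  0.931  0.    -0.   ] 222.75385139252253 0.6413705425047229 Fz -1.42 +- 0.15
```

View pics/sh1.png

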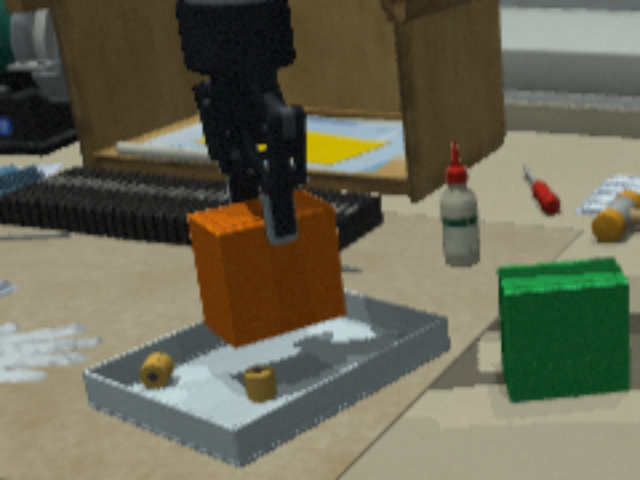

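```bash
python3 w.py sh2;python3 w.py sh3
```

```text
10.425 [0.6531 0.1692 0.0979] [-0.364  0.931  0.     0.   ] 222.7527426453239 0.6400491638143064 Fz -1.59 +- 0.15
10.925 [0.6531 0.1692 0.0979] [-0.364  0.931  0.     0.   ] 222.7512766719464 0.6390746033218152 Fz -1.4 +- 0.14
```

Both brass slugs lie in the tray, in view at (156,368) and (260,382). The weight is now 1.47 N, an empty cup (about 1.6 N expected, against about 2.9 N full). I carry it back to the free spot on the table.

>>> send_rows(motion=[[0.008,0.001,-0.005,0.015,0.045],[0.029,0.004,-0.012,0.057,0.045],[0.06,0.008,-0.015,0.119,0.045],[0.098,0.014,-0.015,0.194,0.045],[0.139,0.0195,-0.015,0.275,0.045],[0.18,0.025,-0.015,0.356,0.045],[0.218,0.031,-0.015,0.431,0.045],[0.249,0.035,-0.015,0.493,0.045],[0.27,0.038,-0.015,0.535,0.045],[0.278,0.039,-0.015,0.55,0.045]])

```text
t: 12.18
tool_pos: [0.4217, 0.0085, 0.1132]
orientation: [-0.097, 0.995, -0.0, 0.0]
force: [0.9, 0.3, -1.1]
opening: 0.639
finger_force: 67.8
```

>>> send_rows(motion=[[0,0,0.005,0,0.045],[0,0,0.02,0,0.045],[0,0,0.04,0,0.045],[0,0,0.052,0,0.045],[0,0,0.058,0,0.045],[0,0,0.06,0,0.045],[0,0,0.06,0,0.045]])

```text
t: 13.05
tool_pos: [0.4228, 0.0091, 0.0532]
orientation: [-0.098, 0.995, -0.0, 0.0]
force: [-0.2, -0.6, -2.1]
opening: 0.64
finger_force: 67.8
```

>>> send_rows(motion=[[0,0,0.002,0,0.045],[0,0,0.004,0,0.045],[0,0,0.005,0,0.045],[0,0,0.006,0,0.045],[0,0,0.007,0,0.045],[0,0,0.007,0,0.045]])

```text
t: 13.8
tool_pos: [0.4227, 0.0089, 0.0472]
orientation: [-0.098, 0.995, -0.0, -0.0]
force: [-6.3, -0.2, 12.7]
opening: 0.641
finger_force: 69.4
```

It is in contact with the table. I release it and retreat upward.

>>> send_rows(motion=[[0,0,-0.0005,0,0.045],[0,0,-0.0005,0,0.06],[0,0,-0.0005,0,0.07],[0,0,-0.0005,0,0.085],[0,0,-0.0005,0,0.085],[0,0,-0.0005,0,0.085],[0,0,-0.01,0,0.085],[0,0,-0.03,0,0.085],[0,0,-0.06,0,0.085],[0,0,-0.1,0,0.085]])

```text
t: 15.05
tool_pos: [0.4218, 0.0092, 0.1468]
orientation: [-0.098, 0.995, 0.0, -0.001]
force: [1.0, -1.2, 1.2]
opening: 0.997
finger_force: 0.0
```

>>> send_rows(motion=[[0,0,-0.03,0,0.085],[0,0,-0.045,0,0.085],[0,0,-0.05,0,0.085],[0,0,-0.05,0,0.085],[0,0,-0.05,0,0.085]])

```text
t: 15.68
tool_pos: [0.4217, 0.0092, 0.1946]
orientation: [-0.098, 0.995, 0.0, -0.001]
force: [-0.3, -0.4, 0.4]
opening: 0.989
finger_force: 0.0
```

Run:
```python
from h import *
a,d=grab("side");s=ctrl.get_state();print(s["t"],s["tool_pos"],s["force"])
W=cloud("side",d);hsv=cv2.cvtColor(a,cv2.COLOR_RGB2HSV)
for k,lo,hi in(("orange",(5,170,60),(22,255,255)),("green",(50,120,40),(85,255,255))):
    m=(cv2.inRange(hsv,lo,hi)>0)&(d>0)&(W[...,2]>.08)&(W[...,2]<.11)&(W[...,0]>.35);print(k,W[m].mean(0).round(3),m.sum())
cv2.imwrite("pics/end.png",cv2.resize(a[90:290,100:440],(800,470))[:,:,::-1])
```

```text
15.725 [0.42173597 0.00919934 0.19464279] [ 0.98569508  0.80154462 -0.21349948]
orange [0.423 0.02  0.09 ] 471
green [0.429 0.18  0.09 ] 711
```

View pics/end.png

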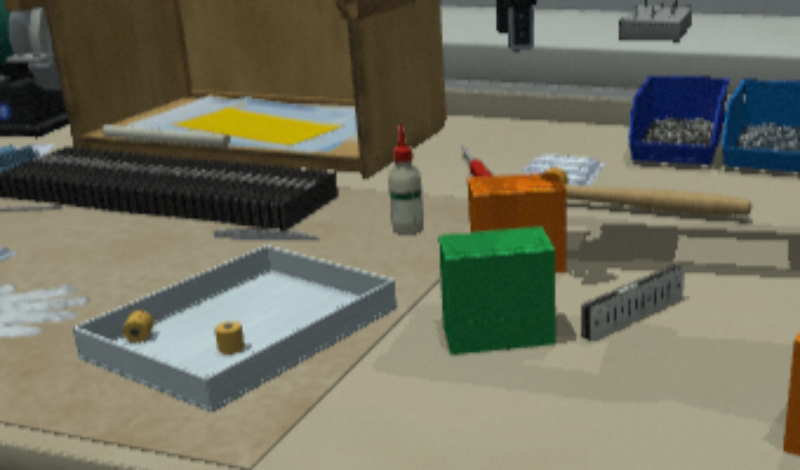

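Both slugs rest in the tray at (138,325) and (230,337). The orange cup stands mouth down at (517,222), with its top at z 0.090. The green cup has not moved, and the gripper is clear.

```bash
python3 -c "
from plant import ctrl
print(ctrl.finish_job())"
```

```text
the job is handed in; nothing more can be done
None
```

The job is done and handed in at about 16 s: both slugs are in the tray, the empty orange cup stands mouth down on the table clear of the tray, and the green cup was not moved.

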